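Restock the glassware trays on the shop counter

TASK

Sort the mixed laboratory ware on the counter into its stock trays: the two stoppered glass flasks into the blue tray, the two white beakers into the yellow tray and the amber bottle into the green tray (either bay), never more than one piece to a bay. Set each piece down standing upright on the tray floor without dropping it, let go of it, and leave the stack of dishes and the cartons where they are.

Things in the scene. Friction and masses are not known exactly. Their poses are not given: they have to be found in the camera images.
- flask_a: Conical glass flask, clear, with an orange rubber stopper; 93 mm tall with stopper, base 56 mm across, tapering from 6 mm height to a straight round neck 24 mm across from 58 to 82 mm height, a flat 28 mm lip at 79 to 82 mm (drawn only, not felt), the stopper 21 mm across above. 55 to 110 g. Stands upright; origin: centre of the underside, z up.
- flask_b: A second flask, the same as flask_a. Conical glass flask, clear, with an orange rubber stopper; 93 mm tall with stopper, base 56 mm across, tapering from 6 mm height to a straight round neck 24 mm across from 58 to 82 mm height, a flat 28 mm lip at 79 to 82 mm (drawn only, not felt), the stopper 21 mm across above. 55 to 110 g. Stands upright; origin: centre of the underside, z up.
- beaker_a: White porcelain beaker, round, open at the top, 50 mm across at the rim, tapering evenly to 40 mm at the foot, 60 mm tall, wall 4 mm, 50 to 100 g. Stands upright; origin: centre of the underside, z up.
- beaker_b: A second beaker, the same as beaker_a. White porcelain beaker, round, open at the top, 50 mm across at the rim, tapering evenly to 40 mm at the foot, 60 mm tall, wall 4 mm, 50 to 100 g. Stands upright; origin: centre of the underside, z up.
- bottle: Small amber glass bottle with a black cap: straight round body 40 mm across up to 56 mm height, shoulder, cap 30 mm across from 66 to 80 mm height. 75 to 155 g. Stands upright; origin: centre of the underside, z up.
- blue_tray: Blue plastic stock tray for the flasks, 100 x 180 x 20 mm. Two equal open bays side by side along its y axis, 90 mm (x) by 82 mm (y) each, their centres at y = +44 mm and -44 mm; walls and divider 5 mm thick, floor 5 mm thick, rim and divider 20 mm above the counter. Fixed to the counter, turned up to 9 degrees. Origin: centre of the underside, z up, x the short side.
- yellow_tray: Yellow plastic stock tray for the beakers, 100 x 180 x 20 mm. Two equal open bays side by side along its y axis, 90 mm (x) by 82 mm (y) each, their centres at y = +44 mm and -44 mm; walls and divider 5 mm thick, floor 5 mm thick, rim and divider 20 mm above the counter. Fixed to the counter, turned up to 9 degrees. Origin: centre of the underside, z up, x the short side.
- green_tray: Green plastic stock tray for the amber bottle, 100 x 180 x 20 mm. Two equal open bays side by side along its y axis, 90 mm (x) by 82 mm (y) each, their centres at y = +44 mm and -44 mm; walls and divider 5 mm thick, floor 5 mm thick, rim and divider 20 mm above the counter. Fixed to the counter, turned up to 9 degrees. Origin: centre of the underside, z up, x the short side.
- dishes: Bystander: nested stack of white porcelain dishes, 110 mm across, 52 mm tall, loose. Origin: centre of the underside.
- cartons: Bystander: two small flat cartons as one pile, 90 x 100 mm, 58 mm tall, brown below and white above, loose. Origin: centre of the underside.
Mind the look-alikes: they are no part of the job. Several things have the shape of the yellow_tray; the one meant has the colours described above. There is more than one size of the green_tray; the one meant has the size given above.

How it is judged:
By the outcome, as a careful person would: the job done as asked, in the order asked, and still so for the second after the job is handed in, with the robot touching nothing.
It also fails if it takes over 128 s, if anything falls off the work surface, if the arm or the gripper's body presses on something with over 40 N, if the wrist force passes 120 N, or if a joint passes its speed limit or range.

ROBOT

A 7-joint arm with a two-finger parallel gripper is mounted at the origin on the work surface. World frame = base frame: x ahead of the robot, y to its left, z up, the work surface at z = 0. Lengths are in mm, angles in rad, forces in N, time in s.
With the tool pointing down it reaches from about 400 to 925 mm from the base axis. Payload 5.6 kg.
Tool frame: the origin (TCP) lies at the very end of the fingers, on their centre line; the grasp point (between the pads) lies 19 mm behind it; z points along the fingers, y is the direction in which the jaws open and shut (so a half turn about z gives the same grasp; the last joint's range is limited). The gripper opens to 85 mm and grips with 20 to 120 N. Pads are 22 mm wide; open, the fingers measure 114 mm over their backs; the gripper's body (76 mm by 85 mm) begins 54 mm behind the grasp point. The pads swing forward as they close: fully open they stand 13 mm farther back than shut.
Start: joints at [1.151, 0.468, -0.012, 1.603, 0.006, 1.071, -0.056], TCP at [239.126, -604.423, 231.29] pointing down, gripper open.
Joint ranges: [-2.53, 2.53], [-0.31, 2.02], [-1.57, 1.55], [0.28, 2.44], [-1.29, 4.43], [0.15, 1.84], [-2.92, 2.92]. Speed limits (rad/s): [2.57, 2.57, 3.14, 3.14, 3.14, 3.14, 3.14].

INTERFACE

Orientations are given as [roll, pitch, yaw] about the fixed x, y, z axes, in that order (R = Rz(yaw) Ry(pitch) Rx(roll)).
In Python, from bench import env gives the robot as it stands. The module is installed in compiled form; this text tells all that it offers.
- The arm moves only by the tool apply_moves, never from a script. Its arguments are lists of equal length, an entry for each row: "claw": the closure, from 0 (fully open) to 1 (shut); "linear": the shift along the world's x, y, z in mm, a list of three; "yaw": the turn about the world's z in rad. A call has 1 to 20 rows; each row is the pose to reach, as a shift and turn from the pose measured when the call began; what a row does not reach only later rows make up. A row lasts 1/12 s, in which the tool goes at most 41.7 mm and 7.16 degrees, less where a joint would pass 70% of its speed; a pose out of reach is approached as far as the arm can. A call with a gripper value outside its range is refused whole. The fingers move at their own pace and stop on an object; "newtons" is the grip in N (left out, the last holds). Time passes only in rows, so rows that repeat a pose let the fingers close. It gives the time, the measured TCP pose, the force and the opening at its end, in the units of the state.
- env.observe(): the state, without advancing time (a new reading comes with each control period).
- env.camera(name): name is "side" or "top" or "wrist"; returns a dict with "pixels" (400x640x3 uint8, red, green, blue), "fx", "fy", "cx", "cy" (pixels), "xyz" and "attitude" of the camera in the world; the wrist camera has in their place "mount" (4x4, takes a point from camera to tool coordinates, whose origin is the TCP and whose axes are the flange's). Camera axes: x right, y up, looking along -z (the intrinsics and any distortion apply to the point x, -y, -z); pixel columns grow to the right and rows downward; lengths in mm; the calibration is good to about 2 mm. A picture is of the moment at which its call begins: read the wrist's pose just before it. There is no depth.
- env.sign_off(): hands the job in, once; it reports no verdict.
The state is a dict: "t": time; "joint_positions": joint angles; "joint_vel": joint speeds; "joint_torque": joint torques, N m; "tcp_pos": TCP position; "ee_rot": TCP orientation; "contact_force": force on the tool from outside, world axes, zero at the start; "moment": the same for the moment, N m; "grip_width": finger opening in mm.
Only numpy, scipy, OpenCV 4.12 (cv2) and the standard library are available. Lean on these libraries where they do the work, as an engineer would, in place of code of your own. Each camera call takes 0.05 s, during which the arm holds its last target.

## Working session

There is one attempt and no reset: what is moved stays moved. The work goes in short steps, Python scripts to look and compute and a tool call to move; the robot and the scene stay as the last step left them, time stands still between calls to the robot, and variables do not carry over. Pictures are saved under pics/ and viewed, and the job is handed in when it is done.

Besides the shell and the picture viewer there is one more tool, called after ">>>" as name(argument=value, ...), one argument or row to a line, values as JSON. apply_moves: Moves the arm, as the interface text tells. Its arguments: {"type":"object","properties":{"claw":{"type":"array","items":{"type":"number"}},"linear":{"type":"array","items":{"type":"array","items":{"type":"number"}}},"yaw":{"type":"array","items":{"type":"number"}},"newtons":{"type":"number"}},"required":["claw","linear","yaw"]}

```bash
mkdir -p pics; python3 - <<'E'
from bench import env
import cv2,numpy as np
s=env.observe()
for k,v in s.items(): print(k,v)
for n in ["side","top","wrist"]:
    c=env.camera(n)
    cv2.imwrite(f"pics/{n}0.png",c["pixels"][:,:,::-1])
    print(n,{k:(np.round(v,4).tolist() if not isinstance(v,str) else v) for k,v in c.items() if k!="pixels"})
E
```

```text
t 0.0
joint_positions [ 1.15100693  0.46837523 -0.01160556  1.60363852  0.00599716  1.0714004
 -0.05631124]
joint_vel [ 5.48689545e-05 -7.65392740e-04 -1.09294160e-03 -9.84579894e-04
  3.79616308e-04 -5.40165921e-04 -1.41966947e-04]
joint_torque [ 2.60894567e-04 -5.32389629e+01  2.14612309e-02 -2.51301008e+01
  1.13627978e-02  7.76359637e-03  4.80413277e-06]
tcp_pos [ 238.88906663 -603.90147735  230.33342674]
ee_rot [-3.13980979e+00  1.21036047e-04  3.76715459e-01]
contact_force [ 0.39192283 -0.63804368 -0.08062339]
moment [0.01824424 0.0046463  0.03839377]
grip_width 85.3987965204987
side {'fx': 479.3231, 'fy': 479.3231, 'cx': 325.8372, 'cy': 198.1638, 'xyz': [434.3085, 1255.1493, 757.7625], 'attitude': [1.03, 0.0143, -3.0226]}
top {'fx': 377.2141, 'fy': 377.2141, 'cx': 321.0882, 'cy': 196.4128, 'xyz': [367.0808, 62.8855, 1169.444], 'attitude': [0.1835, -0.0249, -1.5609]}
wrist {'fx': 288.9201, 'fy': 288.9201, 'cx': 316.8479, 'cy': 195.1015, 'mount': [[0.0005, 0.9461, 0.3238, 82.7394], [1.0, -0.0005, -0.0003, -0.3247], [-0.0001, 0.3238, -0.9461, -141.8028], [0.0, 0.0, 0.0, 1.0]]}
```

View pics/top0.png

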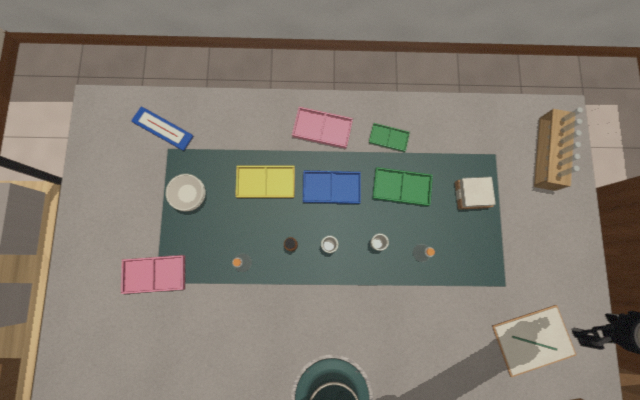

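View pics/side0.png

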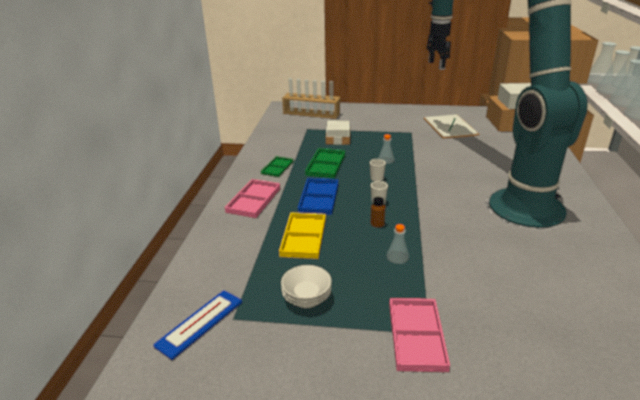

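View pics/wrist0.png

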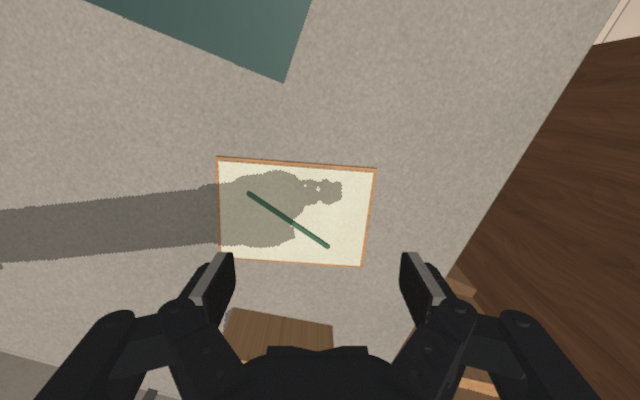

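```bash
cat > h.py <<'E'
from bench import env
import cv2,numpy as np
from scipy.spatial.transform import Rotation as Ro
def cam(n):
    s=env.observe(); c=env.camera(n)
    if n=="wrist":
        T=np.eye(4);T[:3,:3]=Ro.from_euler("xyz",s["ee_rot"]).as_matrix();T[:3,3]=s["tcp_pos"]
        M=T@np.array(c["mount"]); c["R"]=M[:3,:3];c["p"]=M[:3,3]
    else:
        c["R"]=Ro.from_euler("xyz",c["attitude"]).as_matrix();c["p"]=np.array(c["xyz"])
    c["s"]=s
    return c
def world(c,u,v,z):
    d=c["R"]@np.array([(u-c["cx"])/c["fx"],-(v-c["cy"])/c["fy"],-1])
    return c["p"]+d*(z-c["p"][2])/d[2]
def pix(c,P):
    q=c["R"].T@(np.array(P,float)-c["p"]); return np.array([c["cx"]+c["fx"]*q[0]/-q[2],c["cy"]-c["fy"]*q[1]/-q[2]])
def save(n,img,box=None,k=1):
    if box: u0,v0,u1,v1=box; img=img[v0:v1,u0:u1]
    cv2.imwrite(n,cv2.resize(img,None,fx=k,fy=k,interpolation=cv2.INTER_CUBIC)[:,:,::-1])
E
python3 - <<'E'
from h import *
c=cam("top");im=c["pixels"]
hsv=cv2.cvtColor(im,cv2.COLOR_RGB2HSV)
for n,lo,hi in [("yellow",(22,120,80),(35,255,255)),("blue",(105,120,60),(125,255,255)),("green",(55,120,50),(80,255,255)),("orange",(5,140,120),(17,255,255))]:
    m=cv2.inRange(hsv,lo,hi)
    m=cv2.morphologyEx(m,cv2.MORPH_CLOSE,np.ones((3,3))) if n!="orange" else m
    k,l,st,ce=cv2.connectedComponentsWithStats(m)
    for i in range(1,k):
        if st[i,4]<(600 if n!="orange" else 8): continue
        pts=np.argwhere(l==i)[:,::-1]
        if n=="orange": print(n,ce[i],st[i,4],world(c,*ce[i],90)); continue
        W=np.array([world(c,u,v,20)[:2] for u,v in pts]).astype(np.float32)
        r=cv2.minAreaRect(W); print(n,ce[i].round(1),r)
save("pics/t_crop.png",im,(220,160,440,280),3.6)
save("pics/s_crop.png",cam("side")["pixels"],(270,120,430,280),3.7)
E
```

```text
yellow [264.9 181.5] ((625.6249389648438, 212.25531005859375), (99.0060043334961, 176.2214813232422), 0.9532489776611328)
blue [331.1 186.8] ((612.193603515625, 6.077781677246094), (175.5243377685547, 101.70093536376953), 89.51506042480469)
orange [430.02941176 251.38235294] 34 [ 412.60108207 -274.64582811   90.        ]
orange [236.43333333 261.66666667] 30 [378.05899493 273.7277957   90.        ]
```

View pics/t_crop.png

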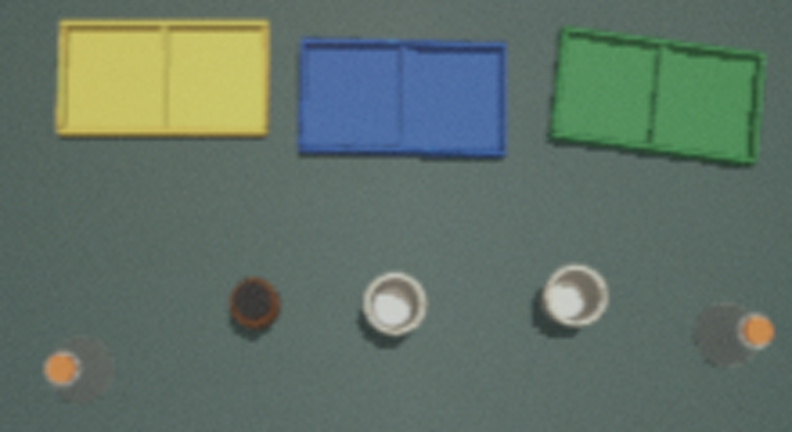

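View pics/s_crop.png

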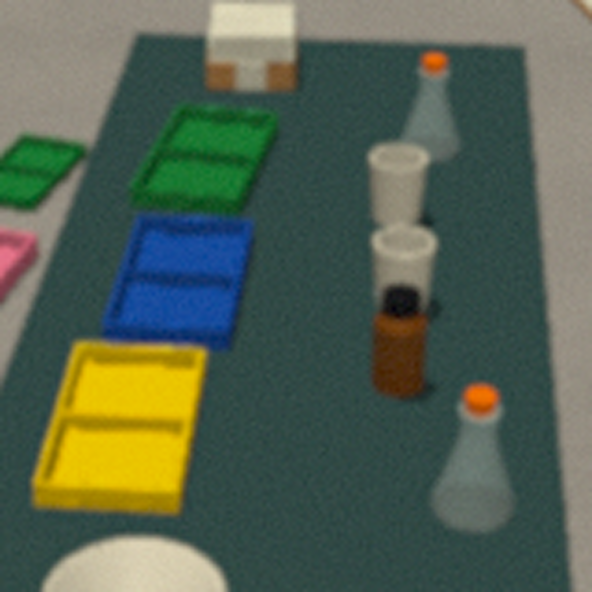

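```bash
python3 - <<'E'
from h import *
c=cam("top");im=c["pixels"]; s=cam("side"); si=s["pixels"]
print(im[188,390],im[180,340],im[260,330], si[165,320])
def rect(c,lo,hi,z,amin):
    m=cv2.inRange(cv2.cvtColor(c["pixels"],cv2.COLOR_RGB2HSV),lo,hi)
    m=cv2.morphologyEx(m,cv2.MORPH_CLOSE,np.ones((3,3)))
    k,l,st,ce=cv2.connectedComponentsWithStats(m)
    for i in range(1,k):
        if st[i,4]<amin: continue
        W=np.array([world(c,u,v,z)[:2] for v,u in np.argwhere(l==i)]).astype(np.float32)
        print(ce[i].round(1),cv2.minAreaRect(W))
for cc in (c,s):
  print("green");rect(cc,(50,110,60),(75,255,255),18,150)
  print("blue");rect(cc,(105,150,70),(125,255,255),18,400)
  print("yellow");rect(cc,(20,150,80),(35,255,255),18,400)
# beakers: bright
m=cv2.inRange(cv2.cvtColor(im,cv2.COLOR_RGB2HSV),(0,0,120),(179,70,255)); m[:225]=0;m[265:]=0;m[:,:310]=0;m[:,400:]=0
k,l,st,ce=cv2.connectedComponentsWithStats(m)
for i in range(1,k):
    if st[i,4]<60: continue
    P=np.argwhere(l==i)[:,::-1]; W=np.array([world(c,u,v,60)[:2] for u,v in P]).astype(np.float32)
    print("beaker",st[i],cv2.minEnclosingCircle(W), W.min(0),W.max(0))
for t,u,v in [("bottle cap",291,244)]:
    b=im[v-7:v+8,u-7:u+8].astype(int).sum(2); print(b)
save("pics/t2.png",im,(225,225,440,275),3.7)
# side: stoppers
hsv=cv2.cvtColor(si,cv2.COLOR_RGB2HSV);m=cv2.inRange(hsv,(5,160,150),(17,255,255));k,l,st,ce=cv2.connectedComponentsWithStats(m)
for i in range(1,k):
    if st[i,4]>15: print("side stopper",ce[i],st[i],world(s,*ce[i],88))
# caps: side
print("side cap", world(s,378.5,200,78), "side bottle base", world(s,377.5,226.5,0))
E
```

```text
[ 81 141  89] [ 76 108 163] [ 99 113 108] [ 24 122  48]
green
[409.1 187.1] ((617.1134643554688, -218.14295959472656), (176.92691040039062, 100.40607452392578), 83.10810089111328)
blue
yellow
green
[324.9 162.3] ((621.7596435546875, -210.29808044433594), (220.25686645507812, 111.13700866699219), 83.67489624023438)
[276.7 166.3] ((781.6575317382812, -161.68212890625), (128.59515380859375, 69.51777648925781), 77.2680892944336)
blue
[318.4 195.3] ((616.343017578125, 13.968971252441406), (210.7956085205078, 106.0732192993164), 89.68006896972656)
[196.3 329.6] ((795.368408203125, 561.3640747070312), (196.1902618408203, 62.0488395690918), 60.97441101074219)
yellow
[302.6 235.7] ((630.173828125, 221.0542755126953), (105.24761199951172, 207.62091064453125), 1.0964211225509644)
beaker [371 233  18  18 221] ((441.39984130859375, -136.15052795410156), 26.85284423828125) [ 416.23694 -161.00648] [ 466.09973 -110.5096 ]
beaker [321 235  18  18 244] ((433.527587890625, 11.380756378173828), 27.10205078125) [408.79117  -13.590348] [458.4423    36.313046]
[[301 303 288 279 243 255 253 244 248 276 297 
[... 506 characters left out ...]
4 203 232 285]
 [187 190 178 169 172 181 184 165 171 179 168 207 197 233 281]
 [205 211 204 185 190 164 169 177 173 170 177 200 201 244 300]
 [187 193 200 195 176 166 162 176 200 195 199 182 203 273 305]
 [191 184 190 199 215 201 197 207 195 195 170 182 248 298 307]
 [209 182 180 179 183 187 183 180 184 158 184 233 287 306 310]
 [259 190 185 191 181 187 182 171 176 168 200 258 297 307 308]]
side stopper [386.88 136.28] [384 134   6   6  25] [ 416.15374724 -282.12095245   88.        ]
side stopper [399.53571429 227.33928571] [396 224   9   8  56] [379.55964903 269.67534747  88.        ]
side cap [434.10203544 128.21108959  78.        ] side bottle base [433.24600958 142.04853261   0.        ]
```

View pics/t2.png

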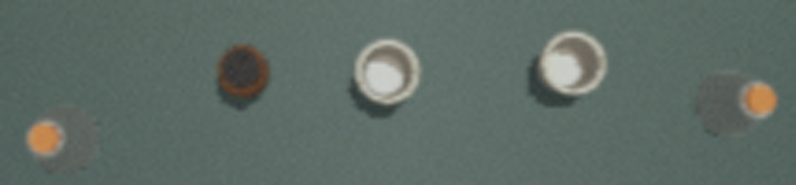

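>>> apply_moves(
  claw=[0,0,0,0,0,0,0,0,0,0,0,0,0],
  linear=[
    [174,326,-80],
    [174,326,-80],
    [174,326,-80],
    [174,326,-80],
    [174,326,-80],
    [174,326,-80],
    [174,326,-80],
    [174,326,-80],
    [174,326,-80],
    [174,326,-80],
    [174,326,-80],
    [174,326,-80],
    [174,326,-80],
  ],
  yaw=[1.194,1.194,1.194,1.194,1.194,1.194,1.194,1.194,1.194,1.194,1.194,1.194,1.194],
  newtons=30,
)

```text
t: 1.43
tcp_pos: [412.5, -280.0, 151.3]
ee_rot: [-3.141, 0.001, 1.566]
contact_force: [-0.9, -1.1, 0.2]
grip_width: 85.6
```

```bash
cat > w.py <<'E'
from h import *
import sys
c=cam("wrist"); s=c["s"]; print("t",s["t"],s["tcp_pos"].round(1),s["ee_rot"].round(3),s["contact_force"].round(1),s["grip_width"],s["joint_positions"].round(2))
save(sys.argv[1],c["pixels"])
hsv=cv2.cvtColor(c["pixels"],cv2.COLOR_RGB2HSV);m=cv2.inRange(hsv,(5,150,130),(17,255,255));k,l,st,ce=cv2.connectedComponentsWithStats(m)
for i in range(1,k):
    if st[i,4]>40: print("stopper",ce[i].round(1),st[i],world(c,*ce[i],90).round(1))
p=s["tcp_pos"]; print("tcp pix",pix(c,p))
E
python3 w.py pics/w1.png
```

```text
t 1.4333 [ 412.5 -280.   151.3] [-3.141e+00  1.000e-03  1.566e+00] [-0.9 -1.1  0.2] 85.58160416777149 [ 0.85  0.36 -0.38  2.02  0.18  0.8   0.36]
stopper [318.4 204.1] [306 190  26  29 630] [ 412.9 -273.3   90. ]
tcp pix [318.13452987 254.35628703]
```

View pics/w1.png

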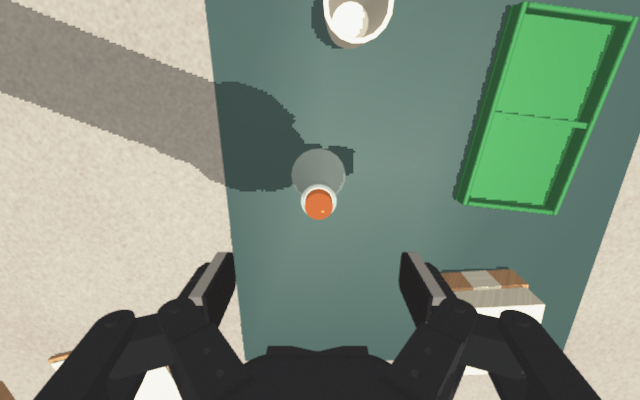

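>>> apply_moves(
  claw=[0,0,0,0,0,0,0,1,1,1,1,1,1,1,1],
  linear=[
    [0.5,6,-20],
    [0.5,6,-50],
    [0.5,6,-80],
    [0.5,6,-100],
    [0.5,6,-100],
    [0.5,6,-100],
    [0.5,6,-100],
    [0.5,6,-100],
    [0.5,6,-100],
    [0.5,6,-100],
    [0.5,6,-100],
    [0.5,6,-100],
    [0.5,6,-100],
    [0.5,6,-100],
    [0.5,6,-100],
  ],
  yaw=[0,0,0,0,0,0,0,0,0,0,0,0,0,0,0],
  newtons=30,
)

```text
t: 2.73
tcp_pos: [413.2, -274.4, 51.9]
ee_rot: [3.141, 0.002, 1.566]
contact_force: [-1.1, 0.5, 5.2]
grip_width: 24.1
```

```bash
python3 w.py pics/w2.png
```

```text
t 2.7333 [ 413.2 -274.4   51.9] [3.141e+00 2.000e-03 1.566e+00] [-1.1  0.5  5.2] 24.12195692950869 [ 0.78  0.52 -0.32  2.08  0.28  0.59  0.26]
stopper [316.8 295.6] [ 292  269   49   54 2121] [ 412.5 -272.1   90. ]
tcp pix [318.1351648  254.35655898]
```

View pics/w2.png

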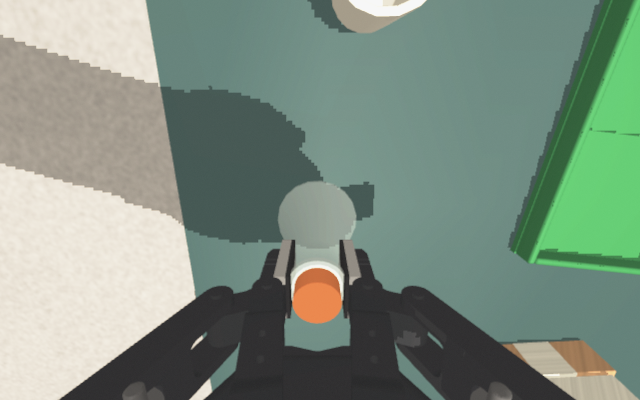

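>>> apply_moves(
  claw=[1,1,1,1,1,1,1,1,1,1,1,1,1,1,1,1,1,1],
  linear=[
    [0,0,15],
    [0,0,40],
    [0,0,70],
    [15,18,80],
    [40,47,80],
    [60,71,80],
    [80,95,80],
    [100,119,80],
    [120,142,80],
    [140,166,80],
    [160,190,80],
    [180,213,80],
    [192,228,70],
    [199,236,60],
    [199,236,45],
    [199,236,40],
    [199,236,40],
    [199,236,40],
  ],
  yaw=[0,0,0,0,0,0,0,0,0,0,0,0,0,0,0,0,0,0],
)

```text
t: 4.28
tcp_pos: [611.4, -39.6, 91.4]
ee_rot: [-3.14, 0.002, 1.565]
contact_force: [0.0, -0.2, -0.2]
grip_width: 23.9
```

```bash
python3 w.py pics/w3.png; python3 -c "
from h import *
save('pics/s3.png',cam('side')['pixels'],(240,100,460,280),3.6)"
```

```text
t 4.2833 [611.4 -39.6  91.4] [-3.140e+00  2.000e-03  1.565e+00] [ 0.  -0.2 -0.2] 23.943023556160057 [ 0.29  0.61 -0.38  1.78  0.3   0.81 -0.24]
stopper [317.3 295.2] [ 293  268   50   54 2128] [610.8 -68.   90. ]
tcp pix [318.13264293 254.35653132]
```

View pics/w3.png

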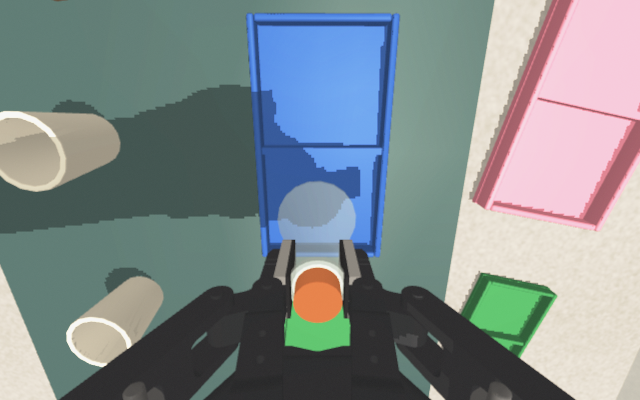

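View pics/s3.png

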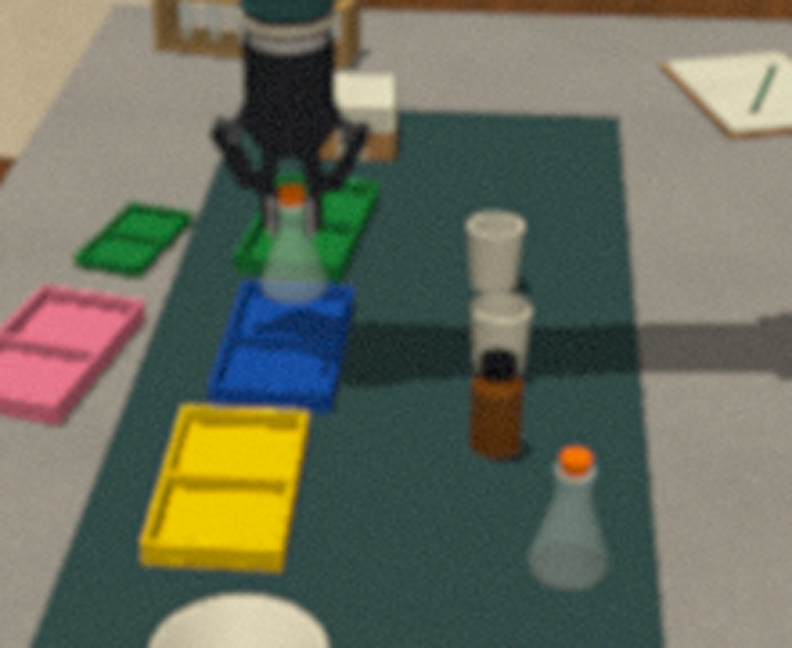

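```bash
python3 - <<'E'
from h import *
c=cam("wrist")
for u,v in [(249,15),(399,15),(262,147.5),(383,147.5),(263,256),(378,255)]: print(u,v,world(c,u,v,20).round(1))
E
```

```text
249 15 [568.6  93.8  20. ]
399 15 [665.4  93.3  20. ]
262 147.5 [571.3   8.2  20. ]
383 147.5 [661.    7.7  20. ]
263 256 [565.9 -83.5  20. ]
378 255 [663.1 -83.2  20. ]
```

>>> apply_moves(
  claw=[1,1,1,1,1,1,1,1,1],
  linear=[
    [3,2,-10],
    [3,2,-20],
    [3,2,-27],
    [3,2,-31],
    [3,2,-33],
    [3,2,-34],
    [3,2,-35],
    [3,2,-35],
    [3,2,-35],
  ],
  yaw=[0,0,0,0,0,0,0,0,0],
)

```text
t: 5.18
tcp_pos: [615.7, -37.2, 58.0]
ee_rot: [3.14, 0.002, 1.565]
contact_force: [0.4, -0.1, -1.9]
grip_width: 24.2
```

>>> apply_moves(
  claw=[1,1,1],
  linear=[
    [0,0,-1],
    [0,0,-1.5],
    [0,0,-1.5],
  ],
  yaw=[0,0,0],
)

```text
t: 5.43
tcp_pos: [616.0, -37.4, 57.0]
ee_rot: [3.139, 0.003, 1.565]
contact_force: [-1.6, -0.1, 3.0]
grip_width: 24.1
```

>>> apply_moves(
  claw=[1,1,1],
  linear=[
    [0,0,-0.7],
    [0,0,-1],
    [0,0,-1],
  ],
  yaw=[0,0,0],
)

```text
t: 5.68
tcp_pos: [616.1, -37.4, 57.0]
ee_rot: [3.139, 0.003, 1.565]
contact_force: [-3.8, -0.6, 6.8]
grip_width: 24.1
```

>>> apply_moves(
  claw=[0.6,0.55,0.5,0.5,0.4,0.4,0.3,0.2,0.2],
  linear=[
    [0,0,0],
    [0,0,0],
    [0,0,0],
    [0,0,0],
    [0,0,10],
    [0,0,30],
    [0,0,60],
    [0,0,90],
    [0,0,90],
  ],
  yaw=[0,0,0,0,0,0,0,0,0],
)

```text
t: 6.43
tcp_pos: [620.0, -36.9, 153.8]
ee_rot: [3.128, 0.003, 1.565]
contact_force: [0.9, -0.5, 0.6]
grip_width: 68.1
```

```bash
python3 w.py pics/w4.png
```

```text
t 6.4333 [620.  -36.9 153.8] [3.128e+00 3.000e-03 1.565e+00] [ 0.9 -0.5  0.6] 68.10113293495479 [ 0.31  0.54 -0.41  1.73  0.27  0.91 -0.22]
stopper [50.7  2. ] [ 36   0  30   6 131] [459.9 101.1  90. ]
stopper [310.  211.6] [297 198  27  29 582] [614.8 -37.3  90. ]
tcp pix [318.1531251  254.34999701]
```

View pics/w4.png

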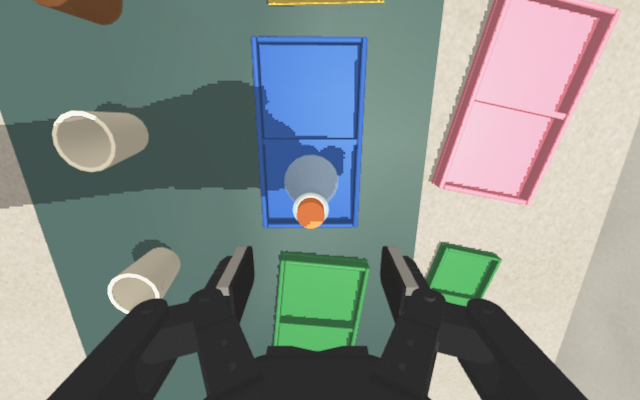

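>>> apply_moves(
  claw=[0,0,0,0,0,0,0,0,0],
  linear=[
    [-36,-20,0],
    [-72,-40,0],
    [-108,-60,0],
    [-144,-80,-10],
    [-179,-99,-30],
    [-179,-99,-44],
    [-179,-99,-44],
    [-179,-99,-44],
    [-179,-99,-44],
  ],
  yaw=[0,0,0,0,0,0,0,0,0],
)

```text
t: 7.23
tcp_pos: [441.4, -135.5, 108.0]
ee_rot: [3.129, 0.003, 1.566]
contact_force: [1.3, 1.0, 0.1]
grip_width: 85.1
```

```bash
python3 w.py pics/w5.png
```

```text
t 7.2333 [ 441.4 -135.5  108. ] [3.129e+00 3.000e-03 1.566e+00] [1.3 1.  0.1] 85.09929492189848 [ 0.57  0.37 -0.41  2.14  0.24  0.66  0.  ]
stopper [634.9  69.1] [629  51  11  34 281] [604.8 -39.6  90. ]
tcp pix [318.15151504 254.35180611]
```

View pics/w5.png

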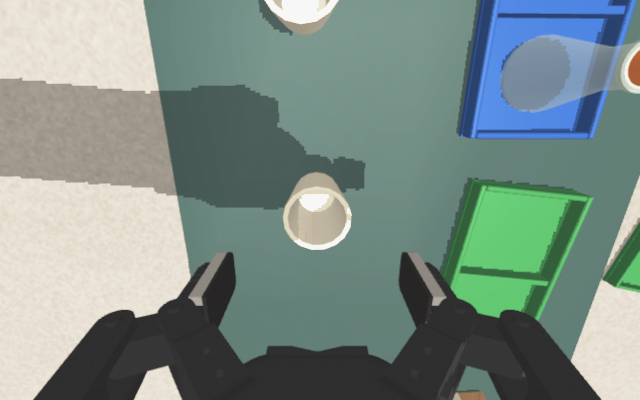

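```bash
python3 - <<'E'
from h import *
c=cam("wrist")
for u,v in [(284,216),(351,216),(317.5,186),(317.5,249.5)]: print(world(c,u,v,60).round(1))
E
```

```text
[ 418.1 -132.7   60. ]
[ 465.9 -133.1   60. ]
[ 442.  -110.5   60. ]
[ 441.9 -159.9   60. ]
```

>>> apply_moves(
  claw=[0,0,0,0,0,0.3,1,1,1,1,1,1,1],
  linear=[
    [0.5,0.5,-25],
    [0.5,0.5,-55],
    [0.5,0.5,-78],
    [0.5,0.5,-85],
    [0.5,0.5,-85],
    [0.5,0.5,-85],
    [0.5,0.5,-85],
    [0.5,0.5,-85],
    [0.5,0.5,-85],
    [0.5,0.5,-85],
    [0.5,0.5,-85],
    [0.5,0.5,-85],
    [0.5,0.5,-85],
  ],
  yaw=[0,0,0,0,0,0,0,0,0,0,0,0,0],
  newtons=30,
)

```text
t: 8.42
tcp_pos: [443.1, -135.3, 24.7]
ee_rot: [3.126, 0.004, 1.567]
contact_force: [-1.4, 0.3, 4.9]
grip_width: 47.5
```

>>> apply_moves(
  claw=[1,1,1,1,1,1,1,1,1,1,1,1,1,1,1,1,1,1,1],
  linear=[
    [0,0,15],
    [0,0,40],
    [0,0,75],
    [0,0,105],
    [15,25,110],
    [32,53,110],
    [50,82,110],
    [68,112,110],
    [86,142,110],
    [104,172,110],
    [122,202,110],
    [140,232,110],
    [158,262,110],
    [172,285,100],
    [180,298,80],
    [183,303,55],
    [183,303,40],
    [183,303,40],
    [183,303,40],
  ],
  yaw=[0,0,0,0,0,0,0,0,0,0,0,0,0,0,0,0,0,0,0],
)

```text
t: 10.0
tcp_pos: [625.4, 166.5, 64.3]
ee_rot: [3.128, 0.005, 1.566]
contact_force: [0.2, -0.3, -0.0]
grip_width: 47.4
```

```bash
python3 w.py pics/w6.png
```

```text
t 10.0 [625.4 166.5  64.3] [3.128 0.005 1.566] [ 0.2 -0.3 -0. ] 47.431976096011304 [-0.03  0.7  -0.4   1.7   0.37  0.8  -0.61]
tcp pix [318.15252788 254.35356811]
```

View pics/w6.png

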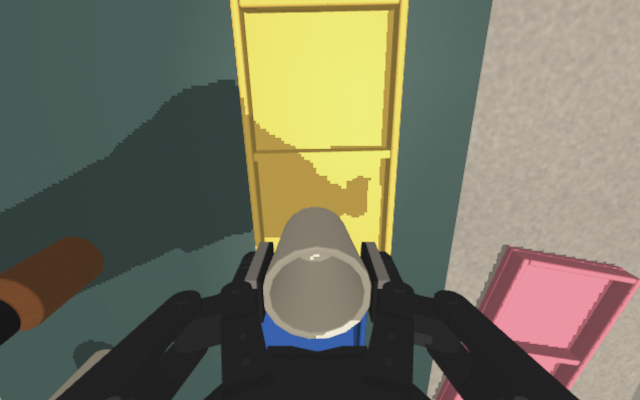

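```bash
python3 - <<'E'
from h import *
c=cam("wrist")
for u,v in [(254,153.5),(390,152.5),(232,6),(407,4),(258,240),(390,240)]: print(u,v,world(c,u,v,20).round(1))
E
```

```text
254 153.5 [585.7 214.9  20. ]
390 152.5 [674.4 214.9  20. ]
232 6 [579.8 297.7  20. ]
407 4 [677.4 298.5  20. ]
258 240 [583.8 152.   20. ]
390 240 [679.5 150.8  20. ]
```

>>> apply_moves(
  claw=[1,1,1,1,1,1,1,1],
  linear=[
    [3,2,-10],
    [3,2,-20],
    [3,2,-28],
    [3,2,-31],
    [3,2,-33],
    [3,2,-34.5],
    [3,2,-34.5],
    [3,2,-34.5],
  ],
  yaw=[0,0,0,0,0,0,0,0],
)

```text
t: 10.77
tcp_pos: [630.0, 169.0, 31.8]
ee_rot: [3.124, 0.004, 1.565]
contact_force: [-0.2, -0.5, -0.4]
grip_width: 47.5
```

>>> apply_moves(
  claw=[1,1,1],
  linear=[
    [0,0,-1],
    [0,0,-1.5],
    [0,0,-1.5],
  ],
  yaw=[0,0,0],
)

```text
t: 11.02
tcp_pos: [630.0, 169.1, 30.4]
ee_rot: [3.124, 0.004, 1.565]
contact_force: [-0.1, 1.1, -1.1]
grip_width: 47.5
```

>>> apply_moves(
  claw=[1,1,1],
  linear=[
    [0,0,-0.7],
    [0,0,-1],
    [0,0,-1],
  ],
  yaw=[0,0,0],
)

```text
t: 11.27
tcp_pos: [630.2, 169.2, 29.8]
ee_rot: [3.124, 0.004, 1.565]
contact_force: [-1.3, -0.5, 2.4]
grip_width: 47.9
```

>>> apply_moves(
  claw=[0.38,0.3,0.25,0.2,0.2,0.2,0.1,0,0,0],
  linear=[
    [0,0,0],
    [0,0,0],
    [0,0,0],
    [0,0,0],
    [0,0,10],
    [0,0,30],
    [0,0,60],
    [0,0,90],
    [0,0,100],
    [0,0,100],
  ],
  yaw=[0,0,0,0,0,0,0,0,0,0],
)

```text
t: 12.1
tcp_pos: [632.4, 170.0, 134.0]
ee_rot: [3.117, 0.002, 1.565]
contact_force: [0.5, 0.1, 0.0]
grip_width: 85.3
```

```bash
python3 w.py pics/w7.png
```

```text
t 12.1 [632.4 170.  134. ] [3.117e+00 2.000e-03 1.565e+00] [0.5 0.1 0. ] 85.32194638109047 [-0.01  0.62 -0.43  1.66  0.33  0.91 -0.57]
tcp pix [318.16850942 254.34308282]
```

View pics/w7.png

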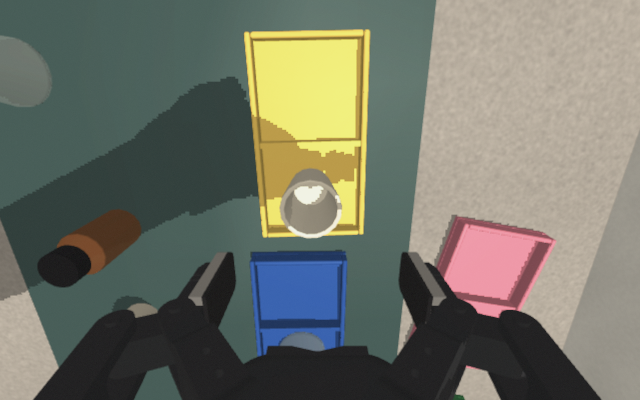

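>>> apply_moves(
  claw=[0,0,0,0,0,0,0,0,0,0,0,0,0,0.3,1,1,1,1,1,1],
  linear=[
    [-32,-26,0],
    [-64,-52,0],
    [-96,-77,0],
    [-128,-103,0],
    [-160,-128,-5],
    [-185,-148,-20],
    [-197,-157,-40],
    [-198.5,-157.5,-60],
    [-198.5,-157.5,-80],
    [-198.5,-157.5,-100],
    [-198.5,-157.5,-110],
    [-198.5,-157.5,-110],
    [-198.5,-157.5,-110],
    [-198.5,-157.5,-110],
    [-198.5,-157.5,-110],
    [-198.5,-157.5,-110],
    [-198.5,-157.5,-110],
    [-198.5,-157.5,-110],
    [-198.5,-157.5,-110],
    [-198.5,-157.5,-110],
  ],
  yaw=[0,0,0,0,0,0,0,0,0,0,0,0,0,0,0,0,0,0,0,0],
)

```text
t: 13.82
tcp_pos: [433.3, 11.8, 22.6]
ee_rot: [3.119, 0.004, 1.565]
contact_force: [-0.9, -1.0, 5.3]
grip_width: 48.8
```

```bash
python3 w.py pics/w8.png
```

```text
t 13.8167 [433.3  11.8  22.6] [3.119 0.004 1.565] [-0.9 -1.   5.3] 48.82126759910403 [ 0.19  0.51 -0.35  2.24  0.42  0.43 -0.51]
stopper [316.7  33.1] [ 259    0  119   59 2490] [431.5 109.1  90. ]
tcp pix [318.16605997 254.34545688]
```

View pics/w8.png

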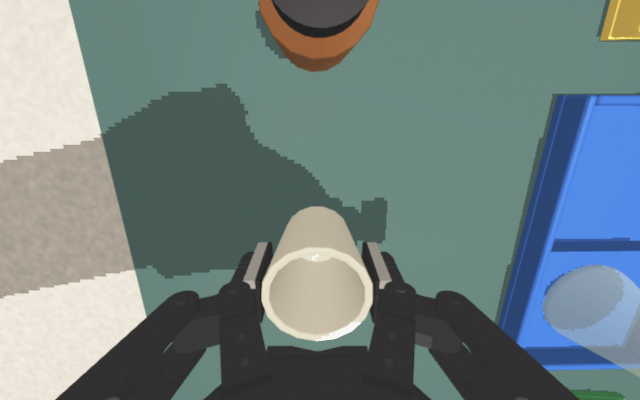

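>>> apply_moves(
  claw=[1,1,1,1,1,1,1,1,1,1,1,1,1,1,1,1,1,1,1,1],
  linear=[
    [0,0,15],
    [0,0,40],
    [0,0,75],
    [0,0,105],
    [20,25,110],
    [41,51,110],
    [62,78,110],
    [83,104,110],
    [105,131,110],
    [126,158,110],
    [147,184,110],
    [168,210,110],
    [184,230,110],
    [193,242,100],
    [195.5,245,80],
    [195.5,245,60],
    [195.5,245,40],
    [195.5,245,28],
    [195.5,245,28],
    [195.5,245,28],
  ],
  yaw=[0,0,0,0,0,0,0,0,0,0,0,0,0,0,0,0,0,0,0,0],
)

```text
t: 15.53
tcp_pos: [628.7, 256.6, 50.6]
ee_rot: [3.119, 0.004, 1.565]
contact_force: [-0.9, -0.4, -0.1]
grip_width: 48.8
```

```bash
python3 w.py pics/w9.png; python3 -c "
from h import *
save('pics/s9.png',cam('side')['pixels'],(240,120,440,280),3.6)"
```

```text
t 15.5333 [628.7 256.6  50.6] [3.119 0.004 1.565] [-0.9 -0.4 -0.1] 48.752232106416265 [-0.16  0.76 -0.41  1.63  0.41  0.82 -0.75]
tcp pix [318.16487241 254.34612843]
```

View pics/w9.png

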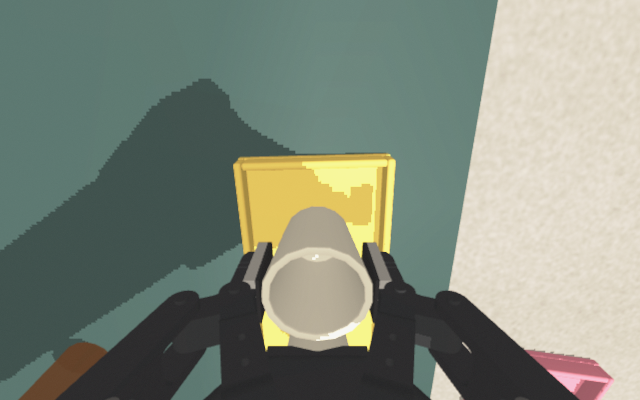

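View pics/s9.png

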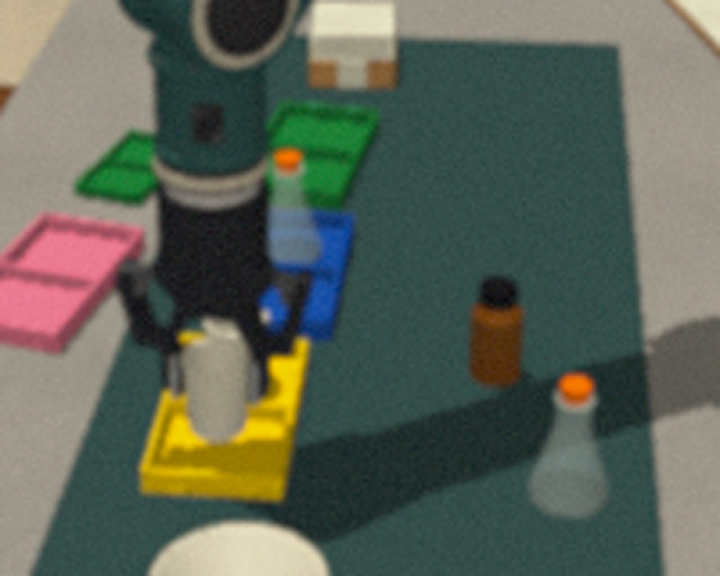

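>>> apply_moves(
  claw=[1,1,1,1,1,1,1,1],
  linear=[
    [0.5,0.5,-8],
    [0.5,0.5,-15],
    [0.5,0.5,-19],
    [0.5,0.5,-21],
    [0.5,0.5,-22.5],
    [0.5,0.5,-23.5],
    [0.5,0.5,-23.5],
    [0.5,0.5,-23.5],
  ],
  yaw=[0,0,0,0,0,0,0,0],
)

```text
t: 16.3
tcp_pos: [630.3, 257.8, 28.7]
ee_rot: [3.117, 0.002, 1.565]
contact_force: [-0.4, 0.3, -1.7]
grip_width: 48.9
```

>>> apply_moves(
  claw=[1,1,1],
  linear=[
    [0,0,-1],
    [0,0,-1.8],
    [0,0,-1.8],
  ],
  yaw=[0,0,0],
)

```text
t: 16.55
tcp_pos: [630.6, 258.3, 27.8]
ee_rot: [3.116, 0.002, 1.565]
contact_force: [-0.9, -0.6, 2.5]
grip_width: 48.8
```

>>> apply_moves(
  claw=[0.36,0.3,0.25,0.2,0.2,0.2,0.1,0,0,0],
  linear=[
    [0,0,-0.5],
    [0,0,0],
    [0,0,0],
    [0,0,0],
    [0,0,10],
    [0,0,30],
    [0,0,60],
    [0,0,90],
    [0,0,105],
    [0,0,105],
  ],
  yaw=[0,0,0,0,0,0,0,0,0,0],
)

```text
t: 17.38
tcp_pos: [633.0, 259.6, 138.1]
ee_rot: [3.108, -0.001, 1.565]
contact_force: [0.3, 0.1, 0.3]
grip_width: 85.4
```

```bash
python3 w.py pics/w10.png;  python3 -c "
from h import *
c=cam('top'); print(world(c,290.4,243.4,80))"
```

```text
t 17.3833 [633.  259.6 138.1] [ 3.108e+00 -1.000e-03  1.565e+00] [0.3 0.1 0.3] 85.40311017114308 [-0.13  0.66 -0.46  1.59  0.36  0.95 -0.71]
tcp pix [318.18115707 254.33357888]
[431.3031701  124.42172326  80.        ]
```

View pics/w10.png

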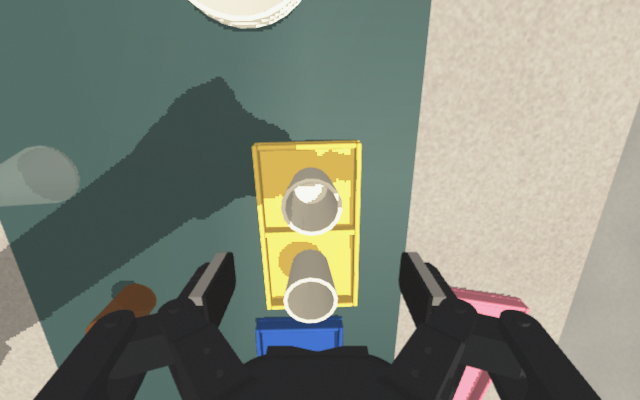

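>>> apply_moves(
  claw=[0,0,0,0,0,0,0,0,0,0,0],
  linear=[
    [-35,2,5],
    [-70,4,10],
    [-105,6,10],
    [-140,8,10],
    [-175,8,10],
    [-210,9,10],
    [-240,10,10],
    [-254,10,10],
    [-254,10,10],
    [-254,10,10],
    [-254,10,10],
  ],
  yaw=[0,0,0,0,0,0,0,0,0,0,0],
)

```text
t: 18.4
tcp_pos: [378.2, 268.0, 143.3]
ee_rot: [3.114, 0.001, 1.563]
contact_force: [-0.0, -0.7, -0.1]
grip_width: 85.5
```

```bash
python3 w.py pics/w11.png
```

```text
t 18.4 [378.2 268.  143.3] [3.114e+00 1.000e-03 1.563e+00] [-0.  -0.7 -0.1] 85.54792565649737 [-0.22  0.33 -0.56  2.11  0.29  0.75 -0.97]
stopper [314.9 207.8] [302 193  28  31 676] [377.5 274.9  90. ]
stopper [369.3 324. ] [352 315  37  26 409] [422.7 168.3  90. ]
tcp pix [318.1726927  254.33844383]
```

View pics/w11.png

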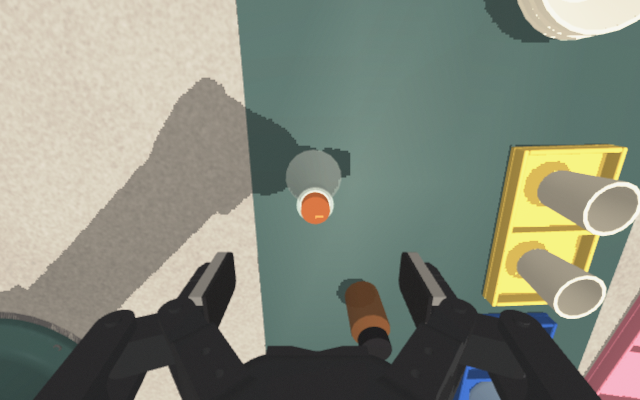

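>>> apply_moves(
  claw=[0,0,0,0,0,0,0.5,1,1,1,1,1,1,1,1],
  linear=[
    [-0.5,6.5,-20],
    [-0.5,6.5,-50],
    [-0.5,6.5,-80],
    [-0.5,6.5,-92],
    [-0.5,6.5,-92],
    [-0.5,6.5,-92],
    [-0.5,6.5,-92],
    [-0.5,6.5,-92],
    [-0.5,6.5,-92],
    [-0.5,6.5,-92],
    [-0.5,6.5,-92],
    [-0.5,6.5,-92],
    [-0.5,6.5,-92],
    [-0.5,6.5,-92],
    [-0.5,6.5,-92],
  ],
  yaw=[0,0,0,0,0,0,0,0,0,0,0,0,0,0,0],
  newtons=30,
)

```text
t: 19.7
tcp_pos: [378.4, 274.6, 52.0]
ee_rot: [3.113, 0.001, 1.563]
contact_force: [-0.9, -1.7, 6.3]
grip_width: 24.4
```

>>> apply_moves(
  claw=[1,1,1,1,1,1,1,1,1,1,1,1,1,1,1,1,1,1,1,1],
  linear=[
    [0,0,15],
    [0,0,40],
    [0,0,75],
    [10,-9,100],
    [33,-31,105],
    [58,-55,105],
    [83,-78,105],
    [108,-102,105],
    [133,-126,105],
    [158,-149,105],
    [183,-173,105],
    [205,-194,105],
    [225,-212,95],
    [235,-222,80],
    [237,-224,60],
    [237,-224,40],
    [237,-224,25],
    [237,-224,25],
    [237,-224,25],
    [237,-224,25],
  ],
  yaw=[0,0,0,0,0,0,0,0,0,0,0,0,0,0,0,0,0,0,0,0],
)

```text
t: 21.37
tcp_pos: [615.9, 51.0, 77.9]
ee_rot: [3.112, 0.001, 1.563]
contact_force: [0.9, -1.2, -0.7]
grip_width: 24.1
```

```bash
python3 w.py pics/w12.png
```

```text
t 21.3667 [615.9  51.   77.9] [3.112e+00 1.000e-03 1.563e+00] [ 0.9 -1.2 -0.7] 24.13956525725154 [ 0.16  0.63 -0.41  1.79  0.36  0.76 -0.43]
stopper [318.9 296.8] [ 296  270   48   54 2105] [615.7  32.1  90. ]
tcp pix [318.17577344 254.33606447]
```

View pics/w12.png

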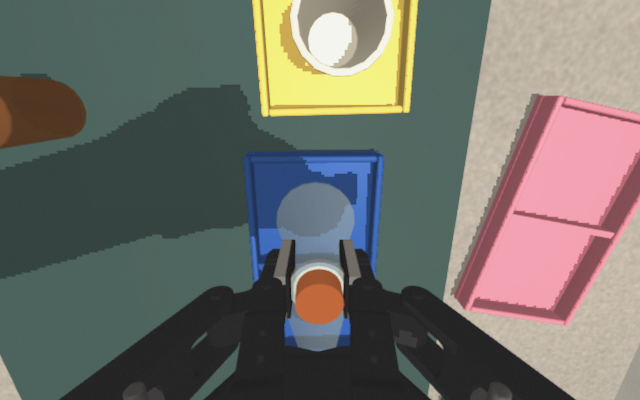

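>>> apply_moves(
  claw=[1,1,1,1,1,1,1,1],
  linear=[
    [0,0,-8],
    [0,0,-14],
    [0,0,-17],
    [0,0,-19],
    [0,0,-20.5],
    [0,0,-21.5],
    [0,0,-21.5],
    [0,0,-21.5],
  ],
  yaw=[0,0,0,0,0,0,0,0],
)

```text
t: 22.08
tcp_pos: [616.2, 51.0, 57.1]
ee_rot: [3.111, 0.001, 1.563]
contact_force: [-1.7, -0.3, 3.4]
grip_width: 24.0
```

Light contact; release and rise.

>>> apply_moves(
  claw=[0.6,0.55,0.5,0.5,0.4,0.4,0.3,0.2,0.1,0],
  linear=[
    [0,0,0],
    [0,0,0],
    [0,0,0],
    [0,0,0],
    [0,0,10],
    [0,0,30],
    [0,0,60],
    [0,0,85],
    [0,0,85],
    [0,0,85],
  ],
  yaw=[0,0,0,0,0,0,0,0,0,0],
)

```text
t: 22.92
tcp_pos: [617.5, 51.1, 144.6]
ee_rot: [3.107, 0.001, 1.563]
contact_force: [0.0, 0.2, 0.2]
grip_width: 84.9
```

>>> apply_moves(
  claw=[0,0,0,0,0,0,0,0,0,0],
  linear=[
    [-33,14,0],
    [-66,26,0],
    [-99,40,0],
    [-132,53,0],
    [-160,65,0],
    [-185,74,-15],
    [-185,74,-25],
    [-185,74,-25],
    [-185,74,-25],
    [-185,74,-25],
  ],
  yaw=[0,0,0,0,0,0,0,0,0,0],
)

```text
t: 23.75
tcp_pos: [433.7, 124.9, 119.7]
ee_rot: [3.106, 0.0, 1.562]
contact_force: [0.3, 0.3, 0.5]
grip_width: 85.6
```

```bash
python3 w.py pics/w13.png
```

```text
t 23.75 [433.7 124.9 119.7] [3.106 0.    1.562] [0.3 0.3 0.5] 85.60232328342146 [ 0.08  0.34 -0.51  2.16  0.29  0.67 -0.64]
stopper [313.6 195.4] [289 184  50  34 574] [432.2 149.5  90. ]
stopper [553.6 310.8] [541 301  34  28 417] [612.1  53.7  90. ]
tcp pix [318.183718   254.33073698]
```

View pics/w13.png

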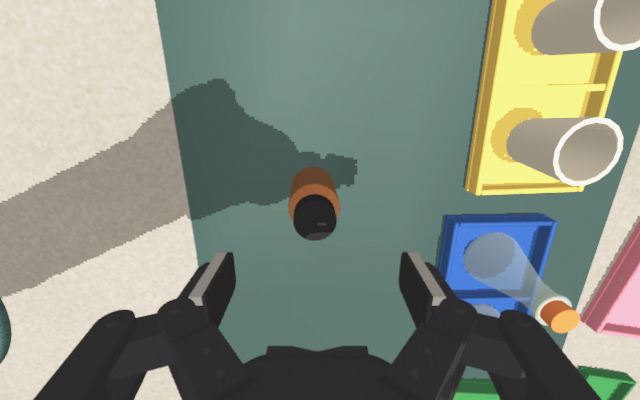

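```bash
python3 - <<'E'
from h import *
c=cam("wrist")
for u,v,z in [(314.5,219.5,80),(294,219.5,80),(336,219.5,80),(314.5,241,80),(289.5,200,50),(340,200,50)]: print(world(c,u,v,z).round(1))
E
```

```text
[432.9 128.6  80. ]
[418.9 128.9  80. ]
[447.7 128.2  80. ]
[432.7 112.1  80. ]
[414.4 132.3  50. ]
[453.7 131.5  50. ]
```

>>> apply_moves(
  claw=[0,0,0,0,0,0,0.3,1,1,1,1,1,1,1,1],
  linear=[
    [-0.4,3,-20],
    [-0.4,3,-50],
    [-0.4,3,-80],
    [-0.4,3,-97],
    [-0.4,3,-97],
    [-0.4,3,-97],
    [-0.4,3,-97],
    [-0.4,3,-97],
    [-0.4,3,-97],
    [-0.4,3,-97],
    [-0.4,3,-97],
    [-0.4,3,-97],
    [-0.4,3,-97],
    [-0.4,3,-97],
    [-0.4,3,-97],
  ],
  yaw=[0,0,0,0,0,0,0,0,0,0,0,0,0,0,0],
  newtons=40,
)

```text
t: 25.1
tcp_pos: [434.0, 128.0, 24.3]
ee_rot: [3.104, 0.001, 1.561]
contact_force: [-2.4, -1.0, 9.9]
grip_width: 38.7
```

>>> apply_moves(
  claw=[1,1,1,1,1,1,1,1,1,1,1,1,1,1,1,1,1,1,1,1],
  linear=[
    [0,0,15],
    [0,0,40],
    [0,0,75],
    [0,-10,100],
    [5,-40,110],
    [10,-75,110],
    [16,-110,110],
    [22,-145,110],
    [30,-180,110],
    [40,-212,110],
    [63,-235,110],
    [90,-252,110],
    [117,-266,110],
    [145,-280,110],
    [172,-293,95],
    [188,-301,75],
    [191,-302,55],
    [191,-302,40],
    [191,-302,40],
    [191,-302,40],
  ],
  yaw=[0,0,0,0,0,0,0,0,0,0,0,0,0,0,0,0,0,0,0,0],
)

```text
t: 26.77
tcp_pos: [623.8, -173.3, 63.7]
ee_rot: [3.106, -0.0, 1.562]
contact_force: [-0.3, 0.9, -0.1]
grip_width: 39.0
```

```bash
python3 w.py pics/w14.png; python3 -c "
from h import *
save('pics/s14.png',cam('side')['pixels'],(240,100,440,260),3.6)"
```

```text
t 26.7667 [ 623.8 -173.3   63.7] [ 3.106 -0.     1.562] [-0.3  0.9 -0.1] 39.03830622476767 [ 0.49  0.68 -0.36  1.72  0.32  0.76 -0.04]
stopper [317.4 272.6] [ 275  253   85   51 1932] [ 622.5 -167.4   90. ]
tcp pix [318.18370181 254.33013254]
```

View pics/w14.png

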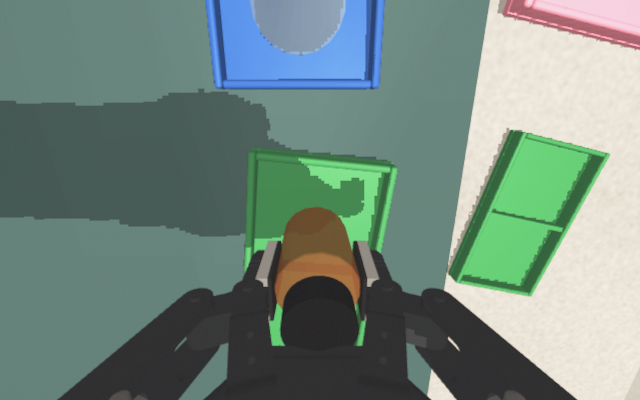

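View pics/s14.png

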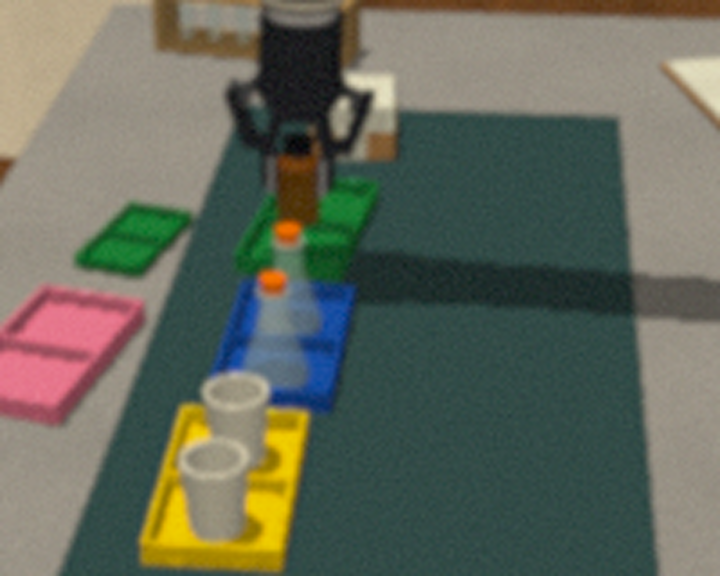

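```bash
python3 - <<'E'
from h import *
c=cam("wrist")
a=world(c,250,151,20);b=world(c,396,167,20); print(a.round(1),b.round(1),np.linalg.norm(a-b))
d=(b-a)/np.linalg.norm(b-a); n=np.array([d[1],-d[0],0]); print(np.degrees(np.arctan2(d[1],d[0])),(a+b)/2+n*46, (a+b)/2-n*46)
E
```

```text
[ 583.6 -123.3   20. ] [ 679.9 -135.6   20. ] 97.05745415193084
-7.265501345253622 [ 625.93682951 -175.0996378    20.        ] [637.5718258  -83.83832694  20.        ]
```

>>> apply_moves(
  claw=[1,1,1,1,1,1,1,1,1],
  linear=[
    [2,-2,-10],
    [2,-2,-20],
    [2,-2,-27],
    [2,-2,-31],
    [2,-2,-33],
    [2,-2,-34],
    [2,-2,-35],
    [2,-2,-35],
    [2,-2,-35],
  ],
  yaw=[0,0,0,0,0,0,0,0,0],
)

```text
t: 27.67
tcp_pos: [627.9, -175.9, 31.3]
ee_rot: [3.101, 0.001, 1.562]
contact_force: [0.4, 0.0, -1.3]
grip_width: 38.6
```

>>> apply_moves(
  claw=[1,1,1,1],
  linear=[
    [0,0,-1],
    [0,0,-2],
    [0,0,-2.5],
    [0,0,-2.5],
  ],
  yaw=[0,0,0,0],
)

```text
t: 28.0
tcp_pos: [628.2, -175.9, 29.5]
ee_rot: [3.101, 0.002, 1.562]
contact_force: [-1.5, 0.2, 4.9]
grip_width: 39.1
```

>>> apply_moves(
  claw=[0.45,0.4,0.35,0.35,0.3,0.3,0.2,0.1,0,0,0],
  linear=[
    [0,0,0],
    [0,0,0],
    [0,0,0],
    [0,0,0],
    [0,0,10],
    [0,0,30],
    [0,0,60],
    [0,0,90],
    [0,0,120],
    [0,0,120],
    [0,0,120],
  ],
  yaw=[0,0,0,0,0,0,0,0,0,0,0],
)

```text
t: 28.92
tcp_pos: [629.7, -176.2, 152.6]
ee_rot: [3.096, 0.003, 1.562]
contact_force: [-0.4, -0.5, 0.0]
grip_width: 85.3
```

>>> apply_moves(
  claw=[0,0,0,0,0,0,0,0,0],
  linear=[
    [-35,-12,10],
    [-70,-25,20],
    [-105,-37,30],
    [-140,-50,40],
    [-170,-60,50],
    [-190,-70,60],
    [-190,-70,60],
    [-190,-70,60],
    [-190,-70,60],
  ],
  yaw=[0,0,0,0,0,0,0,0,0],
)

```text
t: 29.67
tcp_pos: [440.0, -245.7, 212.2]
ee_rot: [3.096, 0.002, 1.562]
contact_force: [0.6, 1.0, -0.3]
grip_width: 85.4
```

```bash
python3 w.py pics/w15.png; python3 -c "
from h import *
save('pics/s15.png',cam('side')['pixels'],(240,110,440,270),3.6)
save('pics/t15.png',cam('top')['pixels'],(150,150,510,300),2.2)"
```

```text
t 29.6667 [ 440.  -245.7  212.2] [3.096e+00 2.000e-03 1.562e+00] [ 0.6  1.  -0.3] 85.38054569635332 [ 0.85  0.27 -0.46  1.98  0.13  0.88  0.32]
stopper [489.  106.3] [478  89  32  40 337] [ 600.  -172.4   90. ]
tcp pix [318.19744095 254.32777492]
```

View pics/t15.png

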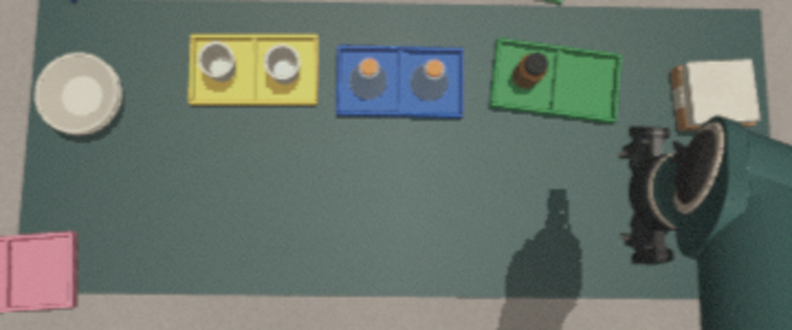

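View pics/s15.png

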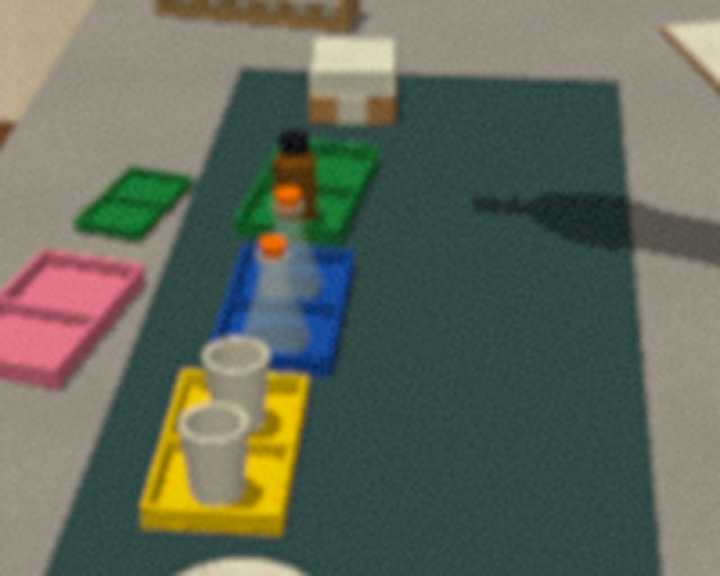

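View pics/w15.png

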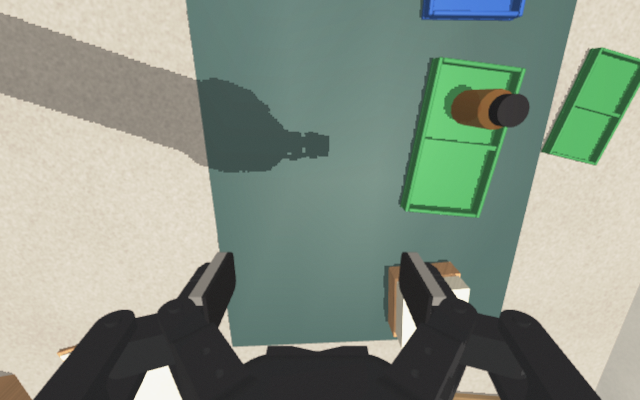

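```bash
python3 -c "
from bench import env
print(env.sign_off())"
```

```text
the job is handed in; nothing more can be done
None
```

All five pieces are sorted, and the job was handed in at about 30 s of the 128 s allowed. Both flasks are in the blue tray, both beakers in the yellow tray and the amber bottle is in one bay of the green tray, never more than one to a bay.

- **Final check:** the last top, side and wrist views show every piece standing upright inside its own bay. The gripper is open and well clear of everything. The dishes and cartons look unmoved, but the arm partly hid the cartons in the top view.
- **Forces:** I lowered each piece until it just touched the tray floor, at 7 N or less, before letting go. The largest reading at the end of any move was about 10 N, when closing on the bottle.
- **Disagreements:**
    - Tray positions from the top camera were about 3 mm off in x from the wrist camera. I went by the wrist view.
    - The tool slowly tilted to about 2.6° over the run, with no visible effect on the placing.
    - The gripper read 38.6–39.1 mm on the 40 mm bottle, and about 1 to 2 mm wider than expected on the second beaker. Both stayed secure.

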